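# Stack the matching vision-test plaques on the sloping stand

### The arm

A 6-joint arm with a two-finger parallel gripper is mounted at the origin on a cart in front of the work surface, level with it; the furniture and walls round the work are solid. World frame = base frame: x ahead of the robot, y to its left, z up, the work surface at z = 0. Lengths are in m, angles in degrees, forces in N, time in s.
With the tool pointing down it reaches from about 0.35 to 0.8 m from the base axis. Payload 7.3 kg.
Tool frame: the origin (TCP) lies midway between the tips of the shut fingers; the grasp point (between the pads) lies 19 mm behind it (bot.grip_point_offset is the z of the grasp point in the tool frame, in m); z points along the fingers, y is the line along which they close (so a half turn about z gives the same grasp; the last joint's range is limited). The gripper opens to 85 mm and grips with 20 to 120 N. Pads are 22 mm wide; open, the fingers measure 114 mm over their backs; the gripper's body (76 mm by 85 mm) begins 54 mm behind the grasp point. The pads swing forward as they close: fully open they stand 13 mm farther back than shut.
Start: joints at [61.421, 19.595, 87.324, -0, 73.075, -8.365], TCP at [0.181, 0.493, 0.231] pointing down, gripper open.
Joint ranges: [-145.02, 145.02], [-44.19, 115.74], [2.07, 154.8], [-57.11, 237.11], [16.16, 152.29], [-177.93, 177.93]. Speed limits (degrees/s): [147.25, 147.25, 180, 180, 180, 180].

### API

Orientations are given as [roll, pitch, yaw] about the fixed x, y, z axes, in that order (R = Rz(yaw) Ry(pitch) Rx(roll)).
In Python, from workcell import bot gives the robot as it stands. Calls block until the motion is done:
- bot.move_to(position, orientation): joint-space move of the TCP to a pose.
- bot.move_straight(position, orientation=None, v=0.15): straight line of the TCP; orientation=None keeps the orientation; v is the mean speed in m/s.
- bot.set_joints(angles): joint-space move.
- bot.open_gripper() and bot.close(strength=None): open the fingers fully, or close them until they stop; strength is the grip in N (None keeps the last).
- bot.sleep(seconds).
- bot.ik(position, orientation): joint angles nearest the present ones, or None.
- bot.read_state(): the state.
- bot.read_camera(name): name is "side" or "top" or "wrist"; returns a dict with "color" (400x640x3 uint8, red, green, blue), "fovy" (degrees; the focal length in pixels is half the picture's height over the tangent of half this angle, whatever the lens; pixels are square), "cx", "cy" (the principal point, pixels), "R" (3x3) and "t" (3): a world point X has camera coordinates R X + t. Camera axes: x right, y down, z forward; pixel columns grow to the right and rows downward; lengths in m; the calibration is good to about 2 mm. A picture is of the moment at which its call begins. There is no depth.
A pose or a line that the arm cannot do raises bot.IKError and nothing moves.
- bot.close_job(): hands the job in; it is judged then, once.
Trained networks look in a picture, given as the dict that the camera call returned (one of the last four; its "shot" number tells which), for a name from the list of things; names that differ only in an ending like _2 or _b are one class to them, and where a whole thing is asked for, a point or a joint stands for the part that bears it (a point fixed in the world has none). Each returns a list of dicts, best first, with "p" (0 to 1); they miss things now and then, are a little off and sometimes report something else, mostly with a low value. They report only what shows in the picture. A call takes as long as a camera call.
- bot.spot_in(picture, name): "bbox" ([left, top, width, height] in pixels, round what is visible of it).
The state is a dict: "clock": time; "joint_positions": joint angles; "joint_velocities": joint speeds; "tau": joint torques, N m; "position": TCP position; "tcp_rot": TCP orientation; "force": force on the tool from outside, world axes, zero at the start; "ft_torque": the same for the moment, N m; "finger_gap": opening from 0.0 (shut) to 1.0 (fully open); "gripper_force": force on a finger pad.
Only numpy, scipy, OpenCV 4.12 (cv2) and the standard library are available. Lean on these libraries where they do the work, as an engineer would, in place of code of your own. Each camera call takes 0.05 s, during which the arm holds its last target. There are 200 camera calls.

### The job

Set up the children's shape-matching test: find the large and the small plaque with the same outline as the sample on the orange pad, and stack them on the sloping shelf, large one underneath, each lying flat, centred on the white line and pushed home against the backstop along the shelf's lower edge (a square with an edge flush to it, a house with its foot edge flush to it and its gable up the slope). A small plaque that lies in the way goes flat onto free table; leave the other large plaques and everything else on the table where they are.

Things in the scene. Friction and masses are not known exactly. Their poses are not given: they have to be found in the camera images.
- big_square: loose large blue plaque with white inlay, 12 mm thick, about 55 g: square, 62 mm a side, origin at the middle of its underside, its x and y axes square to the edges; z axis normal to its face. Starts flat on the table with a small plaque of any outline on it
- small_square: loose small blue plaque with white inlay, 12 mm thick, about 35 g: square, 48 mm a side, origin at the middle of its underside, its x and y axes square to the edges; z axis normal to its face. Starts roughly centred on a large plaque of any outline
- big_disc: loose large blue plaque with white inlay, 12 mm thick, about 55 g: round disc, 62 mm across, origin at the middle of its underside; z axis normal to its face. Starts flat on the table with a small plaque of any outline on it
- small_disc: loose small blue plaque with white inlay, 12 mm thick, about 35 g: round disc, 48 mm across, origin at the middle of its underside; z axis normal to its face. Starts roughly centred on a large plaque of any outline
- big_house: loose large blue plaque with white inlay, 12 mm thick, about 55 g: house, 62 mm wide; parallel side walls 38.4 mm long at y = +-31 mm; straight foot edge at x = -26 mm, point of the 90 degree gable at x = +43.4 mm; origin on the underside; z axis normal to its face. Starts flat on the table with a small plaque of any outline on it, gable pointing roughly away from the robot
- small_house: loose small blue plaque with white inlay, 12 mm thick, about 35 g: house, 48 mm wide; parallel side walls 29.8 mm long at y = +-24 mm; straight foot edge at x = -20.2 mm, point of the 90 degree gable at x = +33.6 mm; origin on the underside; z axis normal to its face. Starts roughly centred on a large plaque of any outline, gable pointing roughly away from the robot
- sample_square: fixed sample in the outline of a square, 36 mm wide, 6 mm thick, blue with white inlay. One of the three samples lies on the orange pad and names the wanted outline; the two others are put away on the grey pad at the back
- sample_disc: fixed sample in the outline of a disc, 36 mm wide, 6 mm thick, blue with white inlay. One of the three samples lies on the orange pad and names the wanted outline; the two others are put away on the grey pad at the back
- sample_house: fixed sample in the outline of a house, 36 mm wide, 6 mm thick, blue with white inlay. One of the three samples lies on the orange pad and names the wanted outline; the two others are put away on the grey pad at the back
- sample_pad: fixed flat orange pad, 56 x 56 x 3 mm, origin at the middle of its underside; the sample lying on it is the wanted one
- shelf_bed: fixed shelf: grey bed, 110 long x 130 mm wide, open sides, sloping 30 deg down to the robot on an aluminium stand (base 105 x 140 mm); aluminium backstop along its lower edge, 130 wide, 30 high, 6 mm thick. Origin on the bed's surface at the middle of the backstop's inner face, 22 mm above the table; x up the slope, y left along the backstop, z the bed's normal. White line: its middle
- strips_box: bystander: small orange and white carton standing upright, 78 mm high, 62 mm along its own y and 26 mm along its own x, origin at the middle of its underside
- prism_case: bystander: round dark screw case, 41 mm across, 25 mm high, origin at the middle of its underside
- blue_lens: bystander: hand-held lens in a blue ring lying flat, 45 mm across, 19 mm high, origin at the middle of its underside
- chin_post (a point): foot of the left upright of the fixed chin rest, a white frame 600 mm tall and 230 mm wide that stands from here to the right along the table's near edge; a black handgrip sticks out 100 mm to the left of the upright at 112 mm height. Go round the frame on the robot's side
- rail_end (a point): near left upper corner of the slit lamp's left guide rail, a fixed bar 47 mm high that runs from here straight away from the robot (along +x) for 290 mm, everything to its right is slit lamp
- laser_corner (a point): lower near right corner of the big laser console, 74 mm above the table, console top at 266 mm; from here its right side runs toward (x, y) = (0.93, -0.37) and its front toward (0.37, 0.93); a black hose comes down the table just to the left of this corner

How it is judged (in metres and radians):
At the end, for the whole second after the job is handed in: The wanted large plaque lies flat on the bed, the wanted small one flat on it, each within 4.5 mm of the backstop, 15 mm of the middle, 0.08 rad of flat and 0.15 rad of flush; other large plaques moved under 20 mm; other small ones flat on the table or on a large plaque; all at rest (((horizontal distance between sample_square and sample_pad below 0.02 m and (z of big_square in the frame of shelf_bed between -0.003 and 0.003 m and x of big_square in the frame of shelf_bed between 0.0265 and 0.0355 m and y of big_square in the frame of shelf_bed between -0.015 and 0.015 m and angle between the z axis of big_square and the z axis of shelf_bed, either way round below 0.08 rad and linear speed of big_square below 0.02 m/s and (angle between the x axis of big_square and the x axis of shelf_bed, either way round below 0.15 rad or angle between the y axis of big_square and the x axis of shelf_bed, either way round below 0.15 rad)) and (z of small_square in the frame of shelf_bed between 0.009 and 0.015 m and x of small_square in the frame of shelf_bed between 0.0195 and 0.0285 m and y of small_square in the frame of shelf_bed between -0.015 and 0.015 m and angle between the z axis of small_square and the z axis of shelf_bed, either way round below 0.08 rad and linear speed of small_square below 0.02 m/s and (angle between the x axis of small_square and the x axis of shelf_bed, either way round below 0.15 rad or angle between the y axis of small_square and the x axis of shelf_bed, either way round below 0.15 rad)) and distance of each of big_disc, big_house from where it was at the start of the episode below 0.02 m and height (world z) of each of small_disc, small_house below 0.016 m and angle between each of small_disc, small_house's own z axis and vertical below 0.1 rad and linear speed of each of small_disc, small_house below 0.02 m/s) or (horizontal distance between sample_disc and sample_pad below 0.02 m and (z of big_disc in the frame of shelf_bed between -0.003 and 0.003 m and x of big_disc in the frame of shelf_bed between 0.0265 and 0.0355 m and y of big_disc in the frame of shelf_bed between -0.015 and 0.015 m and angle between the z axis of big_disc and the z axis of shelf_bed, either way round below 0.08 rad and linear speed of big_disc below 0.02 m/s) and (z of small_disc in the frame of shelf_bed between 0.009 and 0.015 m and x of small_disc in the frame of shelf_bed between 0.0195 and 0.0285 m and y of small_disc in the frame of shelf_bed between -0.015 and 0.015 m and angle between the z axis of small_disc and the z axis of shelf_bed, either way round below 0.08 rad and linear speed of small_disc below 0.02 m/s) and distance of each of big_square, big_house from where it was at the start of the episode below 0.02 m and height (world z) of each of small_square, small_house below 0.016 m and angle between each of small_square, small_house's own z axis and vertical below 0.1 rad and linear speed of each of small_square, small_house below 0.02 m/s) or (horizontal distance between sample_house and sample_pad below 0.02 m and (z of big_house in the frame of shelf_bed between -0.003 and 0.003 m and x of big_house in the frame of shelf_bed between 0.02154 and 0.03054 m and y of big_house in the frame of shelf_bed between -0.015 and 0.015 m and angle between the z axis of big_house and the z axis of shelf_bed, either way round below 0.08 rad and linear speed of big_house below 0.02 m/s and angle between the x axis of big_house and the x axis of shelf_bed, either way round below 0.15 rad) and (z of small_house in the frame of shelf_bed between 0.009 and 0.015 m and x of small_house in the frame of shelf_bed between 0.01566 and 0.02466 m and y of small_house in the frame of shelf_bed between -0.015 and 0.015 m and angle between the z axis of small_house and the z axis of shelf_bed, either way round below 0.08 rad and linear speed of small_house below 0.02 m/s and angle between the x axis of small_house and the x axis of shelf_bed, either way round below 0.15 rad) and distance of each of big_square, big_disc from where it was at the start of the episode below 0.02 m and height (world z) of each of small_square, small_disc below 0.016 m and angle between each of small_square, small_disc's own z axis and vertical below 0.1 rad and linear speed of each of small_square, small_disc below 0.02 m/s))); the robot touches nothing.
It fails at once if a bystander is moved more than 30 mm (distance of any of strips_box, prism_case, blue_lens from where it was at the start of the episode above 0.03 m).
It also fails if it takes over 67 s, if anything falls off the work surface, if the arm or the gripper's body presses on something with over 40 N, if the wrist force passes 120 N, or if a joint passes its speed limit or range.

## Working session

There is one attempt and no reset: what is moved stays moved. The work goes in short steps, each a Python script; the robot and the scene stay as the last script left them, time stands still between calls to the robot, and variables do not carry over. Pictures are saved under pics/ and viewed, at most 10 in all, crops included, and the job is handed in when it is done.

```bash
mkdir -p pics; ls; python3 - <<'E'
from workcell import bot
import cv2,numpy as np
names="big_square small_square big_disc small_disc big_house small_house sample_square sample_disc sample_house sample_pad shelf_bed strips_box prism_case blue_lens".split()
for c in ("top","side"):
    p=bot.read_camera(c)
    cv2.imwrite(f"pics/{c}0.png",p["color"][:,:,::-1])
    print(c,p["fovy"],p["cx"],p["cy"],np.round(p["R"],3).tolist(),np.round(p["t"],3).tolist())
    for n in names:
        print(n,[(np.round(d["bbox"],0).astype(int).tolist(),round(d["p"],2)) for d in bot.spot_in(p,n)[:2]])
print(bot.read_state()["clock"])
E
```

```text
pics
workcell.py
top 47.875441054875225 321.7418198614644 197.38245365207575 [[-0.011, -1.0, -0.015], [-0.99, 0.013, -0.14], [0.14, 0.013, -0.99]] [0.027, 0.56, 1.127]
big_square [([276, 237, 28, 24], 0.72)]
small_square [([351, 227, 21, 26], 0.85), ([293, 159, 16, 17], 0.17)]
big_disc [([316, 185, 16, 23], 0.43)]
small_disc [([282, 237, 19, 18], 0.73)]
big_house [([348, 228, 22, 28], 0.58)]
small_house [([319, 187, 19, 20], 0.8), ([234, 215, 17, 18], 0.38)]
sample_square [([281, 204, 20, 18], 0.49), ([317, 184, 18, 30], 0.33)]
sample_disc [([324, 109, 11, 15], 0.56)]
sample_house [([279, 201, 23, 23], 0.65), ([343, 113, 11, 12], 0.57)]
sample_pad [([277, 201, 23, 21], 0.83)]
shelf_bed [([292, 159, 15, 16], 0.63)]
strips_box [([204, 174, 28, 21], 0.94), ([332, 122, 48, 54], 0.39)]
prism_case [([232, 212, 18, 20], 0.71)]
blue_lens [([293, 160, 17, 17], 0.8)]
side 54.00027314327019 325.2124756853478 200.23850839745552 [[0.379, 0.925, -0.007], [0.811, -0.336, -0.479], [-0.446, 0.176, -0.878]] [-0.241, -0.426, 1.302]
big_square [([318, 147, 28, 27], 0.55)]
small_square [([260, 174, 25, 22], 0.85)]
big_disc [([316, 203, 14, 22], 0.46)]
small_disc [([325, 152, 19, 14], 0.7)]
big_house [([343, 220, 18, 18], 0.71), ([269, 175, 16, 24], 0.47)]
small_house [([308, 205, 17, 16], 0.6)]
sample_square [([341, 182, 13, 15], 0.47), ([334, 178, 24, 24], 0.41)]
sample_disc [([344, 282, 14, 13], 0.6)]
sample_house [([322, 291, 12, 14], 0.75), ([322, 152, 24, 20], 0.68)]
sample_pad [([336, 179, 21, 21], 0.48)]
shelf_bed [([272, 223, 69, 59], 0.75)]
strips_box []
prism_case []
blue_lens [([345, 219, 17, 17], 0.5)]
1.5
```

```bash
python3 - <<'E'
import cv2
a=cv2.imread("pics/top0.png"); b=cv2.imread("pics/side0.png")
cv2.imwrite("pics/topc.png",cv2.resize(a[90:290,190:400],(630,600),interpolation=cv2.INTER_CUBIC))
cv2.imwrite("pics/sidec.png",cv2.resize(b[130:310,220:420],(660,594),interpolation=cv2.INTER_CUBIC))
E
```

```text
(no output)
```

View pics/topc.png

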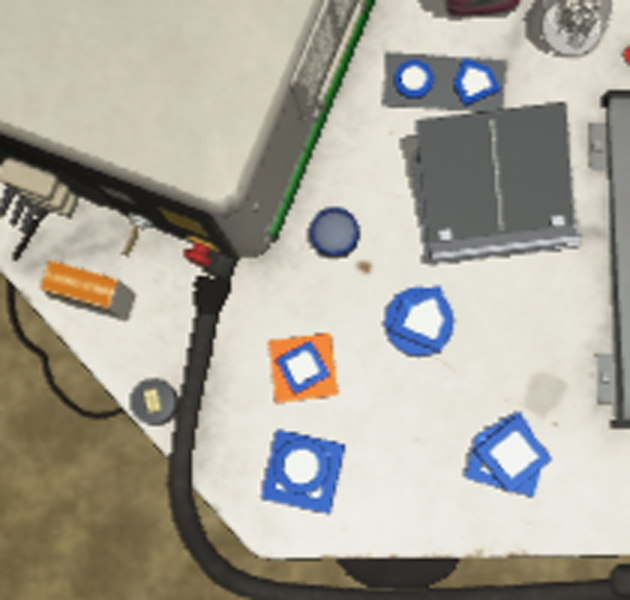

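View pics/sidec.png

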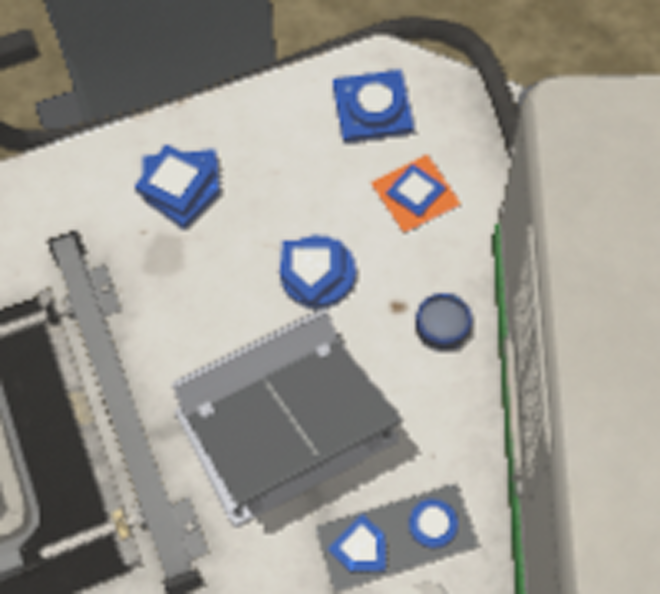

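View pics/top0.png

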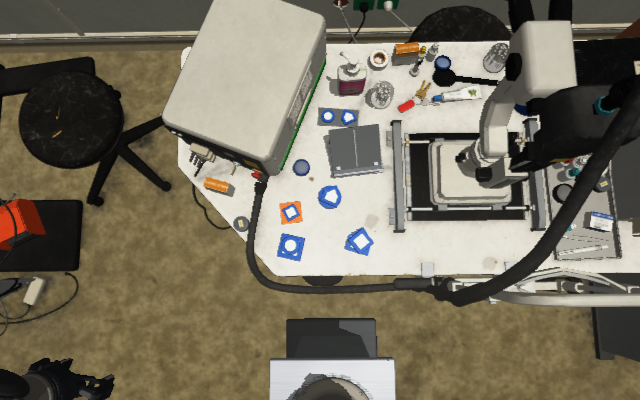

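```bash
cat > h.py <<'E'
import numpy as np,cv2
from workcell import bot
def cam(p):
    f=200/np.tan(np.radians(p["fovy"]/2))
    return f,np.array([p["cx"],p["cy"]]),np.array(p["R"]),np.array(p["t"])
def unproj(p,uv,z):
    f,c,R,t=cam(p); C=-R.T@t
    d=R.T@np.append((np.array(uv,float)-c)/f,1); return C+d*(z-C[2])/d[2]
def proj(p,X):
    f,c,R,t=cam(p); q=R@np.array(X)+t; return q[:2]/q[2]*f+c
def save(p,n): cv2.imwrite(f"pics/{n}.png",np.ascontiguousarray(p["color"][:,:,::-1]))
E
python3 - <<'E'
from h import *
p=bot.read_camera("top")
for n,uv,z in [("big_sq",(291,247),.012),("small_disc",(290.7,245),.024),("small_sq",(361.5,241),.024),("big_house",(359,243),.012),("disc",(330,196),.012),("house",(331.5,196.5),.024),
 ("pad",(291,212.6),.003),("bed_stop_r",(382,171),.045),("bed_stop_l",(333,177),.045),("line_bot",(357.5,167),.022),("line_top",(354,130),.075),("railend",(393,232),.047),("grip",(395,285),.112),("hose",(255,240),.03),("lcorner",(270,180),.074)]:
    print(n,np.round(unproj(p,uv,z),3))
s=bot.read_state(); print(s["position"],s["tcp_rot"],s["clock"])
for P,O in [((.4,.03,.35),[180,0,0]),((.4,.03,.35),[180,0,180]),((.4,.03,.35),[180,0,90]),((.57,-.06,.1),[180,-30,0]),((.57,-.06,.1),[180,-30,180]),((.57,-.06,.1),[180,30,180])]:
    print(P,O,bot.ik(P,O))
E
```

```text
big_sq [0.434 0.102 0.012]
small_disc [0.439 0.102 0.024]
small_sq [ 0.447 -0.081  0.024]
big_house [ 0.443 -0.076  0.012]
disc [ 0.568 -0.002  0.012]
house [ 0.565 -0.005  0.024]
pad [0.526 0.103 0.003]
bed_stop_r [ 0.627 -0.137  0.045]
bed_stop_l [ 0.613 -0.01   0.045]
line_bot [ 0.643 -0.075  0.022]
line_top [ 0.729 -0.065  0.075]
railend [ 0.468 -0.16   0.047]
grip [ 0.339 -0.151  0.112]
hose [0.453 0.194 0.03 ]
lcorner [0.602 0.15  0.074]
[0.18138287 0.49269987 0.2313186 ] [1.79994983e+02 2.78756990e-04 1.59788074e+02] 1.55
(0.4, 0.03, 0.35) [180, 0, 0] [-6.69077295e+00  1.92023638e+00  9.09296148e+01 -2.54444375e-14
  8.71501488e+01  8.33092270e+01]
(0.4, 0.03, 0.35) [180, 0, 180] [ -6.69077295   1.92023638  90.92961479   0.          87.15014884
 -96.69077295]
(0.4, 0.03, 0.35) [180, 0, 90] [-6.69077295  1.92023638 90.92961479  0.         87.15014884 -6.69077295]
(0.57, -0.06, 0.1) [180, -30, 0] None
(0.57, -0.06, 0.1) [180, -30, 180] [ -10.7334623    49.81693396   60.94064368   -5.40650264   98.76788903
 -100.14910836]
(0.57, -0.06, 0.1) [180, 30, 180] None
```

```bash
python3 - <<'E'
from h import *
from scipy.spatial.transform import Rotation as Ro
import itertools
for z,x,t in itertools.product((.05,.1,.2,.3),(.5,.57,.65,.7),(10,20,30)):
    r=[]
    for a in (0,90,180,270):
        R=Ro.from_euler('xyz',[180,-t,0],degrees=True)*Ro.from_euler('z',a,degrees=True)
        q=bot.ik((x,-.06,z),R.as_euler('xyz',degrees=True).tolist())
        if q is not None: r.append((a,np.round(q).astype(int).tolist()))
    print(x,z,t,r[:2] if t==30 else len(r))
E
```

```text
0.5 0.05 10 4
0.5 0.05 20 4
0.5 0.05 30 []
0.57 0.05 10 4
0.57 0.05 20 4
0.57 0.05 30 []
0.65 0.05 10 4
0.65 0.05 20 4
0.65 0.05 30 []
0.7 0.05 10 4
0.7 0.05 20 4
0.7 0.05 30 [(0, [-14, 37, 98, 25, 17, 53]), (90, [-14, 37, 98, 25, 17, 143])]
0.5 0.1 10 4
0.5 0.1 20 4
0.5 0.1 30 []
0.57 0.1 10 4
0.57 0.1 20 4
0.57 0.1 30 []
0.65 0.1 10 4
0.65 0.1 20 4
0.65 0.1 30 [(0, [-16, 29, 104, 24, 19, 53]), (90, [-16, 29, 104, 24, 19, 143])]
0.7 0.1 10 4
0.7 0.1 20 4
0.7 0.1 30 [(0, [-14, 33, 96, 19, 23, 60]), (90, [-14, 33, 96, 19, 23, 150])]
0.5 0.2 10 4
0.5 0.2 20 4
0.5 0.2 30 [(0, [-23, 6, 119, 23, 29, 50]), (90, [-23, 6, 119, 23, 29, 140])]
0.57 0.2 10 4
0.57 0.2 20 4
0.57 0.2 30 [(0, [-19, 13, 109, 19, 30, 57]), (90, [-19, 13, 109, 19, 30, 147])]
0.65 0.2 10 4
0.65 0.2 20 4
0.65 0.2 30 [(0, [-16, 21, 98, 14, 33, 64]), (90, [-16, 21, 98, 14, 33, 154])]
0.7 0.2 10 4
0.7 0.2 20 4
0.7 0.2 30 [(0, [-14, 26, 90, 12, 36, 67]), (90, [-14, 26, 90, 12, 36, 157])]
0.5 0.3 10 4
0.5 0.3 20 4
0.5 0.3 30 [(0, [-23, -1, 108, 16, 46, 59]), (90, [-23, -1, 108, 16, 46, 149])]
0.57 0.3 10 4
0.57 0.3 20 4
0.57 0.3 30 [(0, [-19, 7, 100, 13, 45, 64]), (90, [-19, 7, 100, 13, 45, 154])]
0.65 0.3 10 4
0.65 0.3 20 4
0.65 0.3 30 [(0, [-16, 15, 89, 11, 47, 69]), (90, [-16, 15, 89, 11, 47, 159])]
0.7 0.3 10 4
0.7 0.3 20 4
0.7 0.3 30 [(0, [-14, 21, 81, 9, 49, 71]), (90, [-14, 21, 81, 9, 49, 161])]
```

```bash
python3 - <<'E'
from h import *
from scipy.spatial.transform import Rotation as Ro
def tc():
    p=bot.read_camera("wrist"); s=bot.read_state(); R=Ro.from_euler('xyz',s["tcp_rot"],degrees=True).as_matrix()
    C=-np.array(p["R"]).T@np.array(p["t"]); return p,R.T@(C-s["position"]),R.T@np.array(p["R"]).T[:,2]
p,c,d=tc(); print("cam in tool",c,d,p["fovy"])
yaw=0 if c[0]>0 else 180
bot.move_to((.33,.02,.36),[180,0,yaw]); 
p=bot.read_camera("wrist"); save(p,"w1"); print(yaw,np.round(bot.read_state()["joint_positions"]),bot.read_state()["clock"])
for uv in [(0,0),(640,0),(0,400),(640,400)]: print(unproj(p,uv,0)[:2])
E
```

```text
cam in tool [ 0.07550748  0.0005049  -0.14300194] [-2.95152543e-01  3.44973408e-04  9.55450081e-01] 68.54266859053563
0 [-10.  -6.  97.   0.  89.  80.] 3.5083
[0.54994217 0.49682918]
[ 0.5506986 -0.457992 ]
[-0.24969943  0.75162987]
[-0.24713162 -0.71606318]
```

View pics/w1.png

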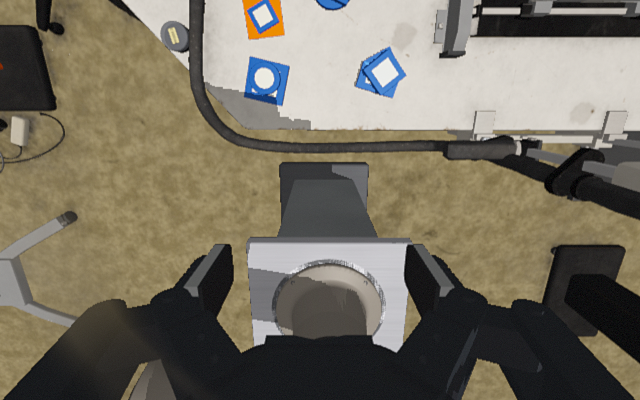

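```bash
cat >> h.py <<'E'
def blobs(p,amin=60):
    h=cv2.cvtColor(p["color"],cv2.COLOR_RGB2HSV)
    m=cv2.inRange(h,(100,110,60),(125,255,255))
    cs,hi=cv2.findContours(m,cv2.RETR_CCOMP,cv2.CHAIN_APPROX_NONE); out=[]
    for i,c in enumerate(cs):
        if hi[0][i][3]<0 or cv2.contourArea(c)<amin: continue
        out.append((c,cs[hi[0][i][3]]))
    return out
def rect(p,c,z):
    P=np.array([unproj(p,q[0],z)[:2] for q in c],np.float32)
    M=cv2.moments(P.reshape(-1,1,2)); cen=(M["m10"]/M["m00"],M["m01"]/M["m00"])
    r=cv2.minAreaRect(P*1000)
    return np.round(cen,4),np.round(np.array(r[0])/1000,4),np.round(r[1],1),round(r[2],1)
E
python3 - <<'E'
from h import *
bot.move_to((.53,.01,.33),[180,0,0]); p=bot.read_camera("wrist"); save(p,"w2")
for i,o in blobs(p):
    print("inner px",np.round(i[:,0].mean(0)),"in",rect(p,i,.024),"outer@.012",rect(p,o,.012))
for n in("small_square","small_disc","big_square","sample_square","shelf_bed"): print(n,[(np.round(d["bbox"]).tolist(),round(d["p"],2)) for d in bot.spot_in(p,n)[:2]])
print(bot.read_state()["clock"])
E
```

```text
inner px [261. 207.] in (array([0.4397, 0.1048]), array([0.4396, 0.1047]), array([32.4, 32.9]), 61.5) outer@.012 (array([0.4376, 0.1037]), array([0.4378, 0.1037]), array([60.8, 62.9]), 76.9)
inner px [374. 203.] in (array([ 0.448, -0.079]), array([ 0.4479, -0.0791]), array([34.8, 34.3]), 37.9) outer@.012 (array([ 0.4479, -0.0742]), array([ 0.4419, -0.0722]), array([71.6, 68.9]), 32.0)
inner px [259. 152.] in (array([0.5301, 0.1019]), array([0.5302, 0.102 ]), array([26.1, 25.8]), 28.7) outer@.012 (array([0.5288, 0.1036]), array([0.5288, 0.1036]), array([33.5, 34.6]), 28.1)
inner px [329. 128.] in (array([ 0.567, -0.004]), array([ 0.5697, -0.0051]), array([34.4, 37.1]), 67.1) outer@.012 (array([0.5675, 0.0008]), array([0.5673, 0.0011]), array([58.7, 58.7]), 0.0)
inner px [274.  70.] in (array([0.6472, 0.0744]), array([0.6471, 0.0743]), array([36.9, 37.3]), 0.0) outer@.012 (array([0.6482, 0.0759]), array([0.6482, 0.076 ]), array([40.5, 41.3]), 0.0)
small_square [([353.0, 178.0, 40.0, 47.0], 0.63)]
small_disc [([250.0, 193.0, 23.0, 26.0], 0.97), ([162.0, 157.0, 29.0, 28.0], 0.51)]
big_square [([242.0, 189.0, 44.0, 39.0], 0.83)]
sample_square [([247.0, 139.0, 28.0, 28.0], 0.93)]
shelf_bed [([327.0, 0.0, 102.0, 94.0], 0.65)]
4.6333
```

View pics/w2.png

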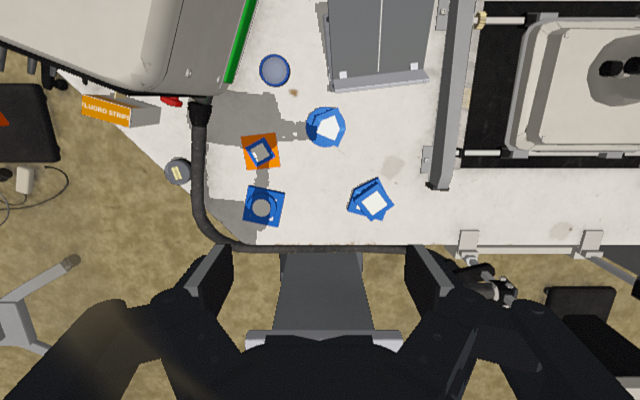

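```bash
cat >> h.py <<'E'
def st(tag=""):
    s=bot.read_state(); print(tag,"t",round(s["clock"],2),"pos",np.round(s["position"],4),"F",np.round(s["force"],1),"gap",round(s["finger_gap"],3),"gf",round(s["gripper_force"],1)); return s
E
python3 - <<'E'
from h import *
O=[180,0,90]; x,y=.4395,.1037
bot.move_to((x,y,.08),O); bot.move_straight((x,y,.0135),v=.1); st("down")
bot.close(40); st("closed")
bot.move_straight((x,y,.05),v=.12); st("lift")
bot.move_straight((.455,.012,.05),v=.2); bot.move_straight((.455,.012,.0022),v=.08); st("place")
bot.open_gripper(); bot.move_straight((.455,.012,.10),v=.2)
bot.move_to((.50,.06,.26),[180,0,0]); p=bot.read_camera("wrist"); save(p,"w3"); st()
for i,o in blobs(p):
    print("inner px",np.round(i[:,0].mean(0)),"in.024",rect(p,i,.024),"in.012",rect(p,i,.012),"outer@.012",rect(p,o,.012))
E
```

```text
down t 6.7 pos [0.44   0.1037 0.0139] F [ 0.5 -0.7 -0.9] gap 1.002 gf 0.0
closed t 7.17 pos [0.4398 0.1037 0.0144] F [-2.5 -0.5  7.8] gap 0.537 gf 39.6
lift t 7.62 pos [0.4395 0.1037 0.05  ] F [-0.1  0.9 -0. ] gap 0.535 gf 41.0
place t 8.99 pos [0.455  0.0123 0.0022] F [-0.   0.9 -0. ] gap 0.536 gf 45.7
 t 11.64 pos [0.4997 0.0599 0.2591] F [ 0.8 -0.2 -0.6] gap 1.003 gf 0.0
inner px [287. 205.] in.024 (array([0.4399, 0.103 ]), array([0.4399, 0.1032]), array([41.8, 41.9]), 77.1) in.012 (array([0.4356, 0.1044]), array([0.4356, 0.1045]), array([43.1, 43.3]), 77.1) outer@.012 (array([0.4375, 0.104 ]), array([0.4376, 0.1039]), array([60.7, 62.7]), 76.9)
inner px [353. 191.] in.024 (array([0.4588, 0.0146]), array([0.4589, 0.0146]), array([31.7, 31.9]), 47.9) in.012 (array([0.4551, 0.0131]), array([0.4553, 0.0131]), array([32.7, 32.9]), 47.9) outer@.012 (array([0.4566, 0.0137]), array([0.4563, 0.0134]), array([45., 46.]), 0.0)
inner px [421. 199.] in.024 (array([ 0.4479, -0.079 ]), array([ 0.448 , -0.0791]), array([34.3, 33.4]), 38.6) in.012 (array([ 0.4439, -0.0835]), array([ 0.444 , -0.08
[... 277 characters left out ...]
1, 0.1044]), array([26. , 25.7]), 28.3) outer@.012 (array([0.5285, 0.104 ]), array([0.5283, 0.1039]), array([34.5, 34.5]), 28.0)
inner px [371. 108.] in.024 (array([ 0.567 , -0.0042]), array([ 0.5698, -0.0054]), array([33.6, 36.6]), 67.1) in.012 (array([ 0.5667, -0.0062]), array([ 0.5696, -0.0075]), array([34.6, 37.7]), 67.1) outer@.012 (array([5.672e-01, 5.000e-04]), array([0.5673, 0.0006]), array([58.9, 62.8]), 0.0)
inner px [306.  36.] in.024 (array([0.6464, 0.0751]), array([0.6464, 0.0751]), array([36.2, 37. ]), 42.3) in.012 (array([0.6487, 0.0756]), array([0.6486, 0.0756]), array([37.4, 38.2]), 42.3) outer@.012 (array([0.6483, 0.0756]), array([0.6479, 0.0756]), array([43. , 43.1]), 0.0)
```

View pics/w3.png

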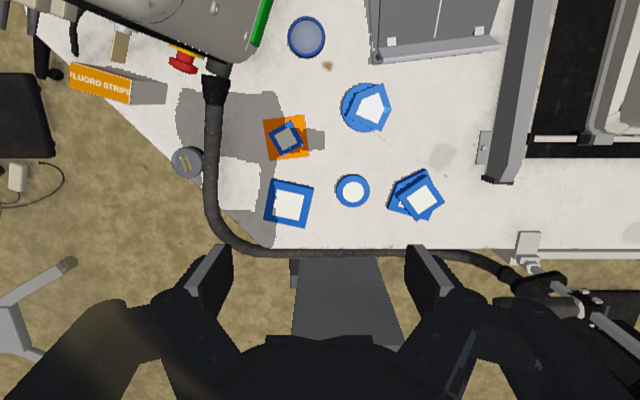

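```bash
python3 - <<'E'
from h import *
bot.move_to((.64,-.05,.30),[180,0,0]); p=bot.read_camera("wrist"); save(p,"w4"); st()
import pickle; pickle.dump({k:p[k] for k in p},open("w4.pkl","wb"))
X=np.array([proj(p,q) for q in [(.64,-.01,.02),(.64,-.14,.02),(.73,0,.08),(.73,-.14,.08)]]); a=X.min(0).astype(int)-40; b=X.max(0).astype(int)+40
a=np.maximum(a,0); b=np.minimum(b,[640,400]); k=min(800/(b-a)[0],600/(b-a)[1]); print(a,b,k)
cv2.imwrite("pics/w4c.png",cv2.resize(cv2.imread("pics/w4.png")[a[1]:b[1],a[0]:b[0]],None,fx=k,fy=k,interpolation=cv2.INTER_CUBIC))
for n,q in [("A",(.66,-.07,.045)),]: 
  for t in (30,28,26,24):
    for z in (.03,.045,.06):
      r=bot.ik((.66,-.07,z),[180,-t,6.5]); print(t,z,None if r is None else np.round(r))
E
```

```text
t 12.45 pos [ 0.6391 -0.0489  0.2996] F [-0.2 -0.2  0.8] gap 1.001 gf 0.0
[236  47] [437 195] 3.9800995024875623
30 0.03 [-18.  37. 104.  48.  16.  21.]
30 0.045 [-18.  36. 104.  44.  18.  26.]
30 0.06 [-18.  34. 103.  40.  19.  30.]
28 0.03 [-18.  37. 103.  39.  18.  31.]
28 0.045 [-18.  36. 102.  35.  20.  35.]
28 0.06 [-18.  34. 102.  32.  21.  38.]
26 0.03 [-18.  37. 101.  31.  20.  39.]
26 0.045 [-18.  36. 100.  28.  22.  42.]
26 0.06 [-18.  34. 100.  26.  24.  44.]
24 0.03 [-17.  37.  99.  25.  23.  45.]
24 0.045 [-17.  36.  99.  23.  25.  47.]
24 0.06 [-17.  35.  98.  21.  26.  49.]
```

View pics/w4c.png

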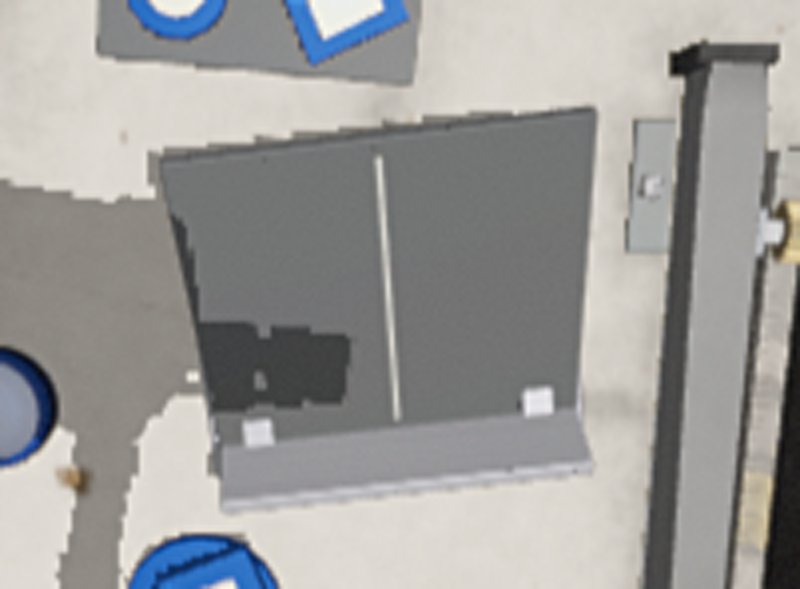

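```bash
python3 - <<'E'
from h import *
import pickle
from scipy.optimize import least_squares
from scipy.spatial.transform import Rotation as Ro
p=pickle.load(open("w4.pkl","rb"))
S=np.array([(0,.065,0),(0,-.065,0),(.11,.065,0),(.11,-.065,0),(0,0,0)])
U=np.array([(218,445),(580,408),(163,160),(596,108),(398,424)])/3.98+[236,47]
def f(v,res=True):
    R=Ro.from_euler('ZY',[v[2],-30],degrees=True).as_matrix(); T=np.array([v[0],v[1],v[3] if len(v)>3 else .022])
    return (np.array([proj(p,R@s+T) for s in S])-U).ravel()
for v0 in ([.64,-.07,6],[.64,-.07,6,.022]):
    r=least_squares(f,v0,x_scale=[.01,.01,1,.01][:len(v0)]); print(np.round(r.x,4),np.round(r.fun,1))
E
```

```text
[ 0.6425 -0.0736  6.2428] [ 0.4 -0.2 -0.6 -0.7 -1.   0.3  1.2  0.4 -0.1  0.2]
[ 0.6425 -0.0737  6.2419  0.0209] [ 0.5 -0.3 -0.7 -0.8 -0.9  0.4  1.   0.5 -0.1  0.1]
```

```bash
cat >> h.py <<'E'
from scipy.spatial.transform import Rotation as Ro
SR=Ro.from_euler('ZY',[6.24,-30],degrees=True).as_matrix(); ST=np.array([.6425,-.0736,.022])
SO=[180,-30,6.24]
def sh(x,y,z): return (SR@np.array([x,y,z])+ST).tolist()
def sf(): return SR.T@np.array(bot.read_state()["force"])
def step(a,b,lim,n,v=.02):
    "go from a to b (shelf frame) in n steps until the contact force change exceeds lim"
    f0=sf(); a=np.array(a);b=np.array(b)
    for k in range(1,n+1):
        c=a+(b-a)*k/n; bot.move_straight(sh(*c),v=v); f=sf()-f0
        if np.linalg.norm(f)>lim: break
    print("step to",np.round(c,4),"dF",np.round(f,1)); return c
E
python3 - <<'E'
from h import *
for q in [(.04,0,.12),(.038,0,.06),(.037,0,.003),(.029,0,.003),(.029,0,.0),(.024,0,.013),(.03,0,.08)]: 
    r=bot.ik(sh(*q),SO); print(q,None if r is None else np.round(r,1))
x,y,O=.4362,.1042,[180,0,-12.9]
bot.move_to((x,y,.09),O); bot.move_straight((x,y,.002),v=.1); st("down")
bot.close(40); s=st("closed")
bot.move_straight((x,y,.12),v=.2); st("lift")
E
```

```text
(0.04, 0, 0.12) [-20.8  22.8 105.6  29.5  27.5  39.6]
(0.038, 0, 0.06) [-19.3  29.8 104.3  35.   22.1  34.6]
(0.037, 0, 0.003) [-18.   36.6 101.8  41.3  18.1  28.9]
(0.029, 0, 0.003) [-18.3  36.5 103.   43.9  17.4  25.8]
(0.029, 0, 0.0) [-18.2  36.9 102.9  44.3  17.2  25.5]
(0.024, 0, 0.013) [-18.7  35.3 104.3  44.4  17.6  25. ]
(0.03, 0, 0.08) [-20.2  27.3 106.2  34.8  22.9  34.1]
down t 14.73 pos [0.4366 0.1042 0.0024] F [ 0.2 -0.5  0.4] gap 0.999 gf 0.0
closed t 15.11 pos [0.4366 0.1042 0.0029] F [-0.8 -0.3  7. ] gap 0.707 gf 41.6
lift t 15.85 pos [0.4356 0.1042 0.1193] F [-0.3 -0.4 -1.3] gap 0.706 gf 43.2
```

```bash
python3 - <<'E'
from h import *
bot.move_to(sh(.040,0,.12),SO); st("pre")
bot.move_straight(sh(.038,0,.012),v=.1)
c=step((.038,0,.012),(.038,0,.0015),6,12); st()
c[2]+=.0005
c=step(c,(.029,0,c[2]),12,10); st()
bot.open_gripper(); st("open")
bot.move_straight(sh(c[0]+.003,0,.09),v=.15)
p=bot.read_camera("wrist"); save(p,"w5")
for n in("big_square",): print(bot.spot_in(p,n)[:2])
for i,o in blobs(p): print(np.round(i[:,0].mean(0)),len(i),len(o))
# outer contour unprojected onto the plaque's top plane in the shelf frame
f,cc,R,t=cam(p); C=SR.T@(-R.T@t-ST)
for i,o in blobs(p):
  for nm,q in (("in",i),("out",o)):
    D=np.c_[(q[:,0]-cc)/f,np.ones(len(q))]@R@SR
    P=(C+D*((.012-C[2])/D[:,2])[:,None])[:,:2].astype(np.float32)*1000
    r=cv2.minAreaRect(P); print(nm,np.round(r[0],1),np.round(r[1],1),round(r[2],1))
st()
E
```

```text
pre t 16.93 pos [ 0.6165 -0.0756  0.1446] F [ 0.4 -0.1 -0.1] gap 0.697 gf 43.2
step to [0.038  0.     0.0024] dF [-2.1  0.4 10.1]
 t 20.92 pos [ 0.6737 -0.0702  0.0437] F [-6.4 -0.3  6.7] gap 0.707 gf 44.3
step to [0.029  0.     0.0029] dF [10.8  0.8 -7.9]
 t 23.42 pos [ 0.668  -0.0712  0.0405] F [6.8 1.9 5.3] gap 0.702 gf 43.4
open t 23.79 pos [ 0.6654 -0.071   0.0382] F [-0.8 -0.   0.5] gap 1.009 gf 0.0
[{'bbox': [279.0, 162.6, 82.2, 74.9], 'p': 0.85}]
[156. 209.] 110 139
[319. 201.] 192 297
[260.  80.] 64 93
in [ 25.2 131.4] [26.9 38.5] 42.8
out [ 24.8 131. ] [35.1 45.7] 41.3
in [30.9  0.4] [41.2 40.9] 0.1
out [31.9  0.4] [61.7 62.8] 90.0
in [121.7  41.4] [16.2 14.6] 87.3
out [120.7  41.1] [24.2 20.5] 90.0
 t 24.62 pos [ 0.6251 -0.0753  0.1148] F [-1.2  0.2  0.3] gap 1.002 gf 0.0
```

View pics/w5.png

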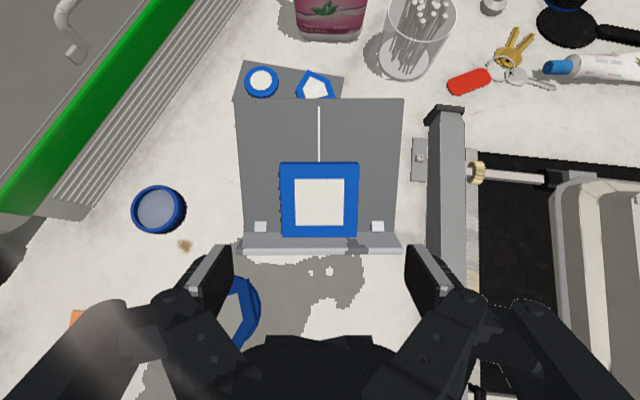

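```bash
python3 - <<'E'
from h import *
x,y,O=.4478,-.0792,[180,0,38.3]
bot.move_straight(sh(.03,0,.13),v=.25)
bot.move_to((x,y,.10),O); bot.move_straight((x,y,.015),v=.1); st("down")
bot.close(40); st("closed")
bot.move_straight((x,y,.12),v=.2); st("lift")
bot.move_to(sh(.032,0,.13),SO); st("pre")
bot.move_straight(sh(.030,0,.025),v=.12)
c=step((.030,0,.025),(.030,0,.0125),6,14); st()
c[2]+=.0005
c=step(c,(.022,0,c[2]),12,9); st()
bot.open_gripper(); st("open")
bot.move_straight(sh(c[0]+.003,0,.10),v=.15)
p=bot.read_camera("wrist"); save(p,"w6")
f,cc,R,t=cam(p); C=SR.T@(-R.T@t-ST)
for i,o in blobs(p):
  for nm,q,z in (("in",i,.024),("out",o,.012)):
    D=np.c_[(q[:,0]-cc)/f,np.ones(len(q))]@R@SR
    P=(C+D*((z-C[2])/D[:,2])[:,None])[:,:2].astype(np.float32)*1000
    r=cv2.minAreaRect(P); print(nm,np.round(r[0],1),np.round(r[1],1),round(r[2],1))
st()
E
```

```text
down t 26.6 pos [ 0.4482 -0.0793  0.0154] F [0.5 0.4 0.2] gap 0.999 gf 0.0
closed t 27.07 pos [ 0.448  -0.0793  0.0157] F [-1.   0.   5.8] gap 0.547 gf 40.5
lift t 27.74 pos [ 0.4472 -0.079   0.1194] F [-0.2  0.2  0.5] gap 0.541 gf 41.1
pre t 28.39 pos [ 0.6039 -0.0771  0.1486] F [-0.3  1.  -0.6] gap 0.543 gf 41.1
step to [0.03   0.     0.0152] dF [-2.4  0.1  9.3]
 t 32.17 pos [ 0.6605 -0.0716  0.0507] F [-6.5 -0.4  7.1] gap 0.543 gf 42.0
step to [0.022  0.     0.0157] dF [ 8.6  1.2 -7.2]
 t 34.42 pos [ 0.6553 -0.0726  0.0478] F [4.3 2.  5.1] gap 0.546 gf 41.3
open t 34.89 pos [ 0.6534 -0.0724  0.0462] F [-0.3  0.5 -0.9] gap 1.002 gf 0.0
in [ 28.  125.2] [26.  35.9] 39.3
out [ 23.7 131.5] [35.  44.9] 41.2
in [23.6  0.4] [32.3 31.7] 90.0
out [29.2  0.4] [61.8 67.8] 90.0
in [51.3  0.2] [38.1  4.7] 90.0
out [29.2  0.4] [61.8 67.8] 90.0
in [118.9  40. ] [16.1 13.5] 90.0
out [119.2  41.6] [24.2 19.9] 87.7
 t 35.65 pos [ 0.6142 -0.0765  0.1202] F [ 0.8 -1.2 -0.1] gap 1.0 gf 0.0
```

View pics/w6.png

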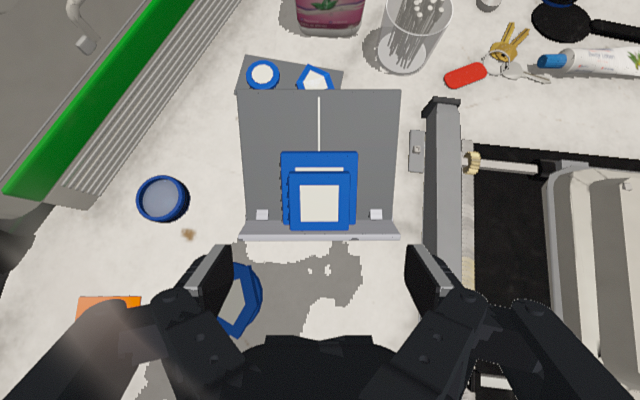

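```bash
python3 - <<'E'
from h import *
bot.move_straight(sh(.03,0,.16),v=.2); bot.sleep(.3); st()
print(bot.close_job())
E
```

```text
t 36.4 pos [ 0.5887 -0.0793  0.1744] F [ 0.9 -0.7  0.1] gap 0.999 gf 0.0
the job is handed in; nothing more can be done
None
```

The sample was a square: the big square, with the small square on top, is on the shelf, flush and centred to within about 1 mm in the last camera image. I set the small disc flat on free table and handed the job in at 36.4 s; no verdict came back, and I did not re-measure the big house after lifting the small square off it.

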